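Put the smallest binder clip away in the tabbed compartment of the clip carousel

ROBOT

A 6-joint arm with a two-finger parallel gripper is mounted at the origin on a cart in front of the work surface, level with it; the furniture and walls round the work are solid. World frame = base frame: x ahead of the robot, y to its left, z up, the work surface at z = 0. Lengths are in m, angles in rad, forces in N, time in s.
With the tool pointing down it reaches from about 0.375 to 0.9 m from the base axis. Payload 3.1 kg.
Tool frame: the origin (TCP) lies between the finger pads; the fingertips stand 8 mm ahead of it and the grasp point (between the pads) lies 11 mm behind it; z points along the fingers, y is the line along which they close (so a half turn about z gives the same grasp; the last joint's range is limited). The gripper opens to 87 mm and grips with 3 to 60 N. Pads are 19 mm wide; open, the fingers measure 117 mm over their backs; the gripper's body (75 mm by 190 mm) begins 51 mm behind the grasp point.
Start: joints at [-1.341, 0.527, 1.433, -0, 1.181, -0.178], TCP at [0.248, -0.574, 0.231] pointing down, gripper open.
Joint ranges: [-3.08, 3.08], [-0.75, 2.2], [0.22, 2.44], [-1.43, 4.57], [0, 2.65], [-2.85, 2.85]. Speed limits (rad/s): [2.79, 2.79, 3.14, 3.14, 3.14, 3.14].

INTERFACE

Orientations are given as a unit quaternion [x, y, z, w].
In Python, from rig import robot, vision, job gives the robot as it stands.
- The arm moves only by the shell command python3 -m handwheel 'ROWS' [OPENING] [FORCE]. ROWS is JSON, a list of rows, each a list of 4 numbers: the shift along the tool's x, y, z as a fraction of full scale, then the turn about the tool's z as a fraction of full scale. A call has 1 to 20 rows; each row is the pose to reach, as a shift and turn from the pose commanded when the call began, along the tool's axes at that moment, turning the shorter way round; what a row does not reach only later rows make up. Full scale, the value 1, is 300 mm for a shift and 2 pi rad for a turn. A row lasts 1/12 s, in which the tool goes at most 41.7 mm and 7.16 degrees, less where a joint would pass 70% of its speed; a pose out of reach is approached as far as the arm can. A call with a number of a shift or a turn outside -1 to 1 is refused whole. A call with a gripper value outside its range is refused whole. OPENING is the opening in per cent of the stroke, from 0 (shut) to 100 (fully open), set as the call begins (- or left out, the last holds). The fingers move at their own pace and stop on an object; FORCE is the grip in N (left out, the last holds). Time passes only in rows, so rows that repeat a pose let the fingers close. It gives the time, the measured TCP pose, the force, the opening and the grip force at its end, in the units of the state.
- robot.get_obs(): the state, without advancing time (a new reading comes with each control period).
- vision.camera(name): name is "scene" or "top" or "wrist"; returns a dict with "frame" (420x560x3 uint8, red, green, blue), "K" (3x3 intrinsics, pixels), "cam_to_world" (4x4, takes a point from camera to world coordinates); the wrist camera has in their place "hand_eye" (4x4, takes a point from camera to tool coordinates, whose origin is the TCP and whose axes are the flange's). Camera axes: x right, y down, z forward; pixel columns grow to the right and rows downward; lengths in m; the calibration is good to about 2 mm. The wrist camera is an equidistant fisheye: a pixel r from the principal point sees the ray r / f radians off the axis. A picture is of the moment at which its call begins: read the wrist's pose just before it. There is no depth.
- job.hand_in(): hands the job in; it is judged then, once.
Trained networks look in the newest picture that a camera, given by its name, has taken for a name from the list of things; names that differ only in an ending like _2 or _b are one class to them, and where a whole thing is asked for, a point or a joint stands for the part that bears it (a point fixed in the world has none). Each returns a list of dicts, best first, with "conf" (0 to 1); they miss things now and then, are a little off and sometimes report something else, mostly with a low value. They report only what shows in the picture. A call takes as long as a camera call.
- vision.look_for(camera, label): "point" ([row, column] in pixels, amid what is visible of it).
- vision.outline_of(camera, label): "mask" (420x560 bool, what is visible of it) and "point" ([row, column] in pixels, amid what is visible of it).
The state is a dict: "time": time; "q": joint angles; "joint_velocities": joint speeds; "joint_torque": joint torques, N m; "position": TCP position; "tool_rot": TCP orientation; "ft_force": force on the tool from outside, world axes, zero at the start; "moment": the same for the moment, N m; "grip_width": finger opening in m; "grip_force": force on a finger pad.
Only numpy, scipy, OpenCV 4.12 (cv2) and the standard library are available. Lean on these libraries where they do the work, as an engineer would, in place of code of your own. Each camera call takes 0.05 s, during which the arm holds its last target. There are 200 camera calls.

TASK

Turn the slotted cover of the leaning clip carousel until its opening lines up with the compartment marked by the raised tab on the rim, put the smallest of the three binder clips into that compartment, then turn the cover on or back until that compartment is completely covered again. Leave the other two clips, the eraser, the staple box and the mug where they are.

Things in the scene. Friction and masses are not known exactly. Their poses are not given: they have to be found in the camera images.
- carousel: fixed clip carousel: grey wedge-shaped stand, foot 160 x 116 mm, carrying a round drum whose face leans back 25 degrees: the face normal tilts 25 degrees from vertical towards the stand's own -x (roughly to the robot). Origin on the worktop near the middle of the foot; x to the back, z up. The drum reaches 93 mm to -x, 88 mm to x, 90 mm either side and 125 mm up (the tab up to 145 mm)
- dial_grip (a point): centre of the cover's grip, on the turning axis, 18 mm above the cover's upper face. The grip is an aluminium bar 46 mm long and 14 mm wide; its top is 28 mm above the upper face, its underside 4 mm above it, nothing else round it. x runs along the bar and points to the middle of the cover's opening; z is the turning axis and points out of the face
- cover (a joint): angle (rad) of the cover relative to the drum, growing anticlockwise seen from outside the face. 0 and 6.283 (the same place): the opening is exactly over the tabbed compartment. Turns between stops at -2.6 and 8.88 with light friction (about 0.06 N m) and stays where it is left. Starts between 1.1 and 5.18
- compartment (a point): middle of the wanted compartment, level with the cover's upper face, 50 mm from the turning axis. x points radially outward to the tab, z out of the face. The tab is of steel, 22 mm wide and 4 mm thick, on the drum's rim 87 mm from the axis, just outside the cover, and stands 17 mm above the cover's upper face
- wall_left (a point): point on the turning axis, level with the cover's upper face; its x runs along the left wall of the wanted compartment (30 degrees anticlockwise of the tab, seen from outside the face), z out of the face; the compartment lies on its negative y side
- wall_right (a point): point on the turning axis, level with the cover's upper face; its x runs along the right wall of the wanted compartment (30 degrees clockwise of the tab, seen from outside the face), z out of the face; the compartment lies on its positive y side
- clip_small_center (a point): centre of the black body of the smallest binder clip (35 x 25 x 10 mm over all), lying flat on the white desk mat (3 mm thick); the body measures 16 mm along x, 24 mm along y, 10 mm high; x points to the body's closed back, the wire handles stick out to -x, z up. Grasp the body across y; this point is 5 mm above the mat; 11 to 19 g
- cover_face (a point): centre of the upper face of the black round cover, 162 mm across and 4 mm thick, lying on the drum; same axes as dial_grip. Its opening is a sector 52 degrees wide (26 either side of its x), from 24 to 75 mm from the axis
- drum: grey drum under the cover, 180 mm across, origin at the centre of its underside, z out of the face (25 degrees from vertical), x to the tab. Six equal 60-degree compartments, 32 mm deep below the cover, from 18 to 82 mm from the axis, 3 mm walls between. It is set stiffly at a different angle each time and does not turn in use
- clip_mid_center (a point): centre of the black body of the middle-sized binder clip (45 x 32 x 13 mm over all), lying flat on the white desk mat (3 mm thick); the body measures 20 x 32 x 13 mm; x points to the body's closed back, the wire handles stick out to -x, z up. Leave it alone
- clip_big_center (a point): centre of the black body of the biggest binder clip (57 x 41 x 17 mm over all), lying flat on the white desk mat (3 mm thick); the body measures 26 x 40 x 17 mm; x points to the body's closed back, the wire handles stick out to -x, z up. Leave it alone
- eraser: eraser 22 x 58 x 12 mm (long side along y), origin under its centre; leave it alone
- staples_box: small card box of staples 51 x 75 x 24 mm (long side along y), origin under its centre; leave it alone
- mug: mug 82 mm across, 91 mm high, handle to its +y (114 mm with the handle), origin under its centre; leave it alone
- clip_small: the same smallest clip as clip_small_center; origin under the middle of the whole clip, 9.5 mm to -x of the body's centre

How it is judged:
On the way, in this order (a step that is already met when the one before it is completed fails the run):
1. the cover's opening is lined up with the tabbed compartment (within 0.15 rad) ((value of joint cover between -0.15 and 0.15 rad or value of joint cover between 6.13319 and 6.43319 rad)), for 0.2 s.
2. the smallest clip lies in the tabbed compartment, under the open part of the cover (y of clip_small_center in the frame of wall_left below 0 m and y of clip_small_center in the frame of wall_right above 0 m and x of clip_small_center in the frame of compartment below 0.034 m and z of clip_small_center in the frame of compartment between -0.04 and -0.006 m and (value of joint cover between -0.3 and 0.3 rad or value of joint cover between 5.98319 and 6.58319 rad) and linear speed of clip_small below 0.05 m/s), for 0.2 s.
At the end, for the whole second after the job is handed in: The smallest clip lies at rest in the tabbed compartment, below the cover; the cover stands still at least 0.9 rad from the lined-up position, so that the compartment is covered; the other two clips, eraser, staple box and mug are within 30 mm of where they were (y of clip_small_center in the frame of wall_left below 0 m and y of clip_small_center in the frame of wall_right above 0 m and x of clip_small_center in the frame of compartment below 0.034 m and z of clip_small_center in the frame of compartment between -0.04 and -0.006 m and (value of joint cover below -0.9 rad or value of joint cover between 0.9 and 5.38319 rad or value of joint cover above 7.18319 rad) and linear speed of clip_small below 0.02 m/s and velocity of joint cover between -0.05 and 0.05 rad/s and distance of each of clip_mid_center, clip_big_center, eraser, staples_box, mug from where it was at the start of the episode below 0.03 m); the robot touches nothing.
It fails at once if the clip mid is moved more than 30 mm (distance of clip_mid_center from where it was at the start of the episode above 0.03 m).
It fails at once if the clip big is moved more than 30 mm (distance of clip_big_center from where it was at the start of the episode above 0.03 m).
It fails at once if the eraser is moved more than 30 mm (distance of eraser from where it was at the start of the episode above 0.03 m).
It fails at once if the staples box is moved more than 30 mm (distance of staples_box from where it was at the start of the episode above 0.03 m).
It fails at once if the mug is moved more than 30 mm (distance of mug from where it was at the start of the episode above 0.03 m).
It also fails if it takes over 72 s, if anything falls off the work surface, if the arm or the gripper's body presses on something with over 40 N, if the wrist force passes 120 N, or if a joint passes its speed limit or range.

## Working session

There is one attempt and no reset: what is moved stays moved. The work goes in short steps, Python scripts to look and compute and a shell command to move; the robot and the scene stay as the last step left them, time stands still between calls to the robot, and variables do not carry over. Pictures are saved under pics/ and viewed, at most 13 in all, crops included, and the job is handed in when it is done.

```bash
mkdir -p pics; ls
cat > h.py <<'E'
import numpy as np, cv2
from rig import robot, vision, job
from scipy.spatial.transform import Rotation as R
def snap(n,f=None):
    c=vision.camera(n)
    if f: cv2.imwrite('pics/'+f,c['frame'][:,:,::-1])
    return c
def ray(c,rc,obs=None):
    K=c['K'];x=(rc[1]-K[0,2])/K[0,0];y=(rc[0]-K[1,2])/K[1,1]
    if 'cam_to_world' in c: T=c['cam_to_world'];d=np.array([x,y,1.])
    else:
        r=np.hypot(x,y);d=np.array([np.sin(r)*x/max(r,1e-9),np.sin(r)*y/max(r,1e-9),np.cos(r)])
        W=np.eye(4);W[:3,:3]=R.from_quat(obs['tool_rot']).as_matrix();W[:3,3]=obs['position'];T=W@c['hand_eye']
    d=T[:3,:3]@d
    return T[:3,3],d/np.linalg.norm(d)
def tri(rays):
    A=0;b=0
    for o,d in rays:
        P=np.eye(3)-np.outer(d,d);A=A+P;b=b+P@o
    p=np.linalg.solve(A,b);return p,[np.linalg.norm((np.eye(3)-np.outer(d,d))@(p-o)) for o,d in rays]
def atz(r,z):
    o,d=r;return o+d*(z-o[2])/d[2]
def proj(c,p):
    T=np.linalg.inv(c['cam_to_world']);q=T[:3,:3]@p+T[:3,3];q=c['K']@q;return q[:2]/q[2]
E
python3 - <<'E'
from h import *
cs={n:snap(n,n+'0.png') for n in('scene','top')}
for l in ['carousel','dial_grip','cover_face','compartment','drum','clip_small_center','clip_mid_center','clip_big_center','eraser','staples_box','mug','clip_small']:
    rs=[]
    for n in cs:
        L=vision.look_for(n,l)
        print(l,n,[(np.round(d['point']).tolist(),round(d['conf'],2)) for d in L[:3]])
        if L: rs.append(ray(cs[n],L[0]['point']))
    if len(rs)==2:
        p,e=tri(rs);print('   ',p.round(4),np.round(e,4))
print(robot.get_obs()['time'])
a=cv2.imread('pics/scene0.png');b=cv2.imread('pics/top0.png')
E
```

```text
pics
carousel scene [([193.0, 230.0], 0.75)]
carousel top [([221.0, 155.0], 0.8), ([217.0, 159.0], 0.17)]
    [0.4852 0.3393 0.0487] [0.0092 0.0092]
dial_grip scene [([184.0, 224.0], 0.89)]
dial_grip top [([222.0, 150.0], 0.59)]
    [0.4749 0.3456 0.0819] [0.007 0.007]
cover_face scene [([182.0, 224.0], 0.71), ([187.0, 226.0], 0.25)]
cover_face top [([221.0, 155.0], 0.78)]
    [0.4725 0.3293 0.0927] [0.002 0.002]
compartment scene [([189.0, 230.0], 0.77)]
compartment top [([216.0, 154.0], 0.69), ([223.0, 155.0], 0.5)]
    [0.4931 0.3396 0.0629] [0.0043 0.0043]
drum scene [([189.0, 226.0], 0.68)]
drum top []
clip_small_center scene [([184.0, 228.0], 0.65)]
clip_small_center top [([230.0, 319.0], 0.62), ([207.0, 359.0], 0.32)]
    [ 0.3832 -0.07    0.2411] [0.0569 0.0569]
clip_mid_center scene [([182.0, 224.0], 0.48)]
clip_mid_center top [([205.0, 358.0], 0.47)]
    [ 0.3933 -0.1401  0.2836] [0.1021 0.1021]
clip_big_center scene [([321.0, 357.0], 0.76)]
clip_big_center top [([241.0, 396.0], 0.59), ([219.0, 157.0], 0.17)]
    [ 0.446  -0.333   0.0139] [0.003 0.003]
eraser scene [([303.0, 396.0], 0.65)]
eraser top [([199.0, 394.0], 0.7), ([215.0, 154.0], 0.19)]
    [ 0.5641 -0.3276  0.0008] [0.0013 0.0013]
staples_box scene []
staples_box top [([200.0, 318.0], 0.71)]
mug scene [([221.0, 302.0], 0.89)]
mug top [([194.0, 285.0], 0.95)]
    [ 0.5522 -0.0092  0.068 ] [0.006 0.006]
clip_small scene []
clip_small top [([230.0, 322.0], 0.51)]
1.3
```

View pics/top0.png

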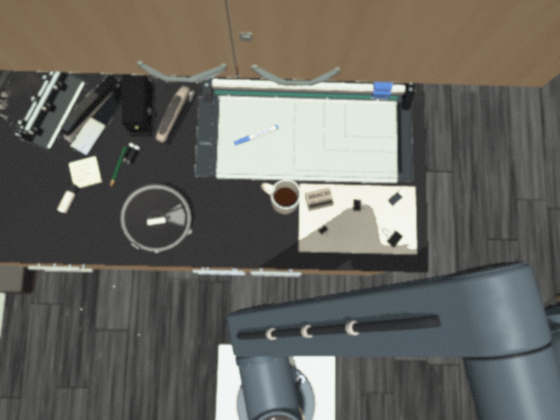

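View pics/scene0.png

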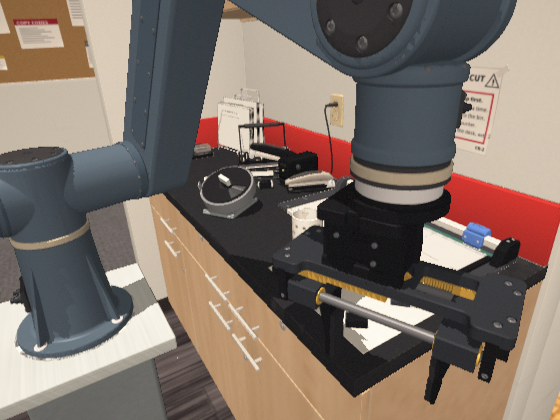

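The top view shows the carousel at (218,155), with its white bar at (221,155) and a grey opening on the right at about (215,178). The small clip is at (230,322), the mid clip at (205,357), the big clip at (239,396), the eraser at (198,395), the staple box at (200,318) and the mug at (195,285). The scene view is mostly blocked by the gripper, but the carousel shows at (190,228).

```bash
cat >> h.py <<'E'
def rows(target,o=None,yaw=None):
    o=o or robot.get_obs();M=R.from_quat(o['tool_rot']).as_matrix()
    print('shift',(M.T@(np.array(target)-o['position'])/0.3).round(4),'dist',np.linalg.norm(np.array(target)-o['position']).round(3))
E
python3 - <<'E'
from h import *
c=snap('top');o=robot.get_obs()
for n,rc in dict(small=(230,322),mid=(205,357),big=(239,396),car=(218,155)).items(): print(n,atz(ray(c,rc),.09 if n=='car' else .01).round(3))
print(R.from_quat(o['tool_rot']).as_matrix().round(3),o['position'])
w=snap('wrist');print(w['hand_eye'].round(3),w['K'].round(1))
rows([.44,-.13,.28])
E
```

```text
small [ 0.469 -0.12   0.01 ]
mid [ 0.544 -0.22   0.01 ]
big [ 0.449 -0.331  0.01 ]
car [0.479 0.332 0.09 ]
[[ 0.918  0.397 -0.   ]
 [ 0.397 -0.918  0.   ]
 [ 0.    -0.    -1.   ]] [ 0.24787913 -0.57370908  0.23051582]
[[-0.    -0.959 -0.284  0.077]
 [ 1.     0.    -0.001  0.   ]
 [ 0.001 -0.284  0.959 -0.155]
 [ 0.     0.     0.     1.   ]] [[325.2   0.  274. ]
 [  0.  325.2 204.8]
 [  0.    0.    1. ]]
shift [ 1.1744 -1.1038 -0.1648] dist 0.486
```

```bash
python3 -m handwheel '[[1,-0.95,-0.165,0.065],[1,-0.95,-0.165,0.065],[1,-0.95,-0.165,0.065],[1,-0.95,-0.165,0.065],[1,-0.95,-0.165,0.065],[1,-0.95,-0.165,0.065],[1,-0.95,-0.165,0.065],[1,-0.95,-0.165,0.065],[1,-0.95,-0.165,0.065],[1,-0.95,-0.165,0.065],[1,-0.95,-0.165,0.065],[1,-0.95,-0.165,0.065]]'
python3 - <<'E'
from h import *
o=robot.get_obs();c=snap('wrist','w1.png')
for l in ['clip_small_center','clip_small','staples_box','mug','clip_mid_center']:
    L=vision.look_for('wrist',l);print(l,[(np.round(d['point']).tolist(),round(d['conf'],2),atz(ray(c,d['point'],o),.008).round(4)) for d in L[:3]])
rows([.479,.20,.34])
E
```

```text
time: 2.4
position: [0.411, -0.1911, 0.2806]
tool_rot: [1.0, 0.002, 0.0, 0.0]
ft_force: [-0.3, 0.9, -0.1]
grip_width: 0.0869
grip_force: 0.0
clip_small_center [([123.0, 220.0], 0.63, array([ 0.4741, -0.12  ,  0.008 ]))]
clip_small [([126.0, 222.0], 0.68, array([ 0.4699, -0.1233,  0.008 ]))]
staples_box [([60.0, 211.0], 0.88, array([ 0.5583, -0.1094,  0.008 ]))]
mug [([62.0, 125.0], 0.8, array([0.5661, 0.0141, 0.008 ]))]
clip_mid_center [([65.0, 296.0], 0.6, array([ 0.5494, -0.2193,  0.008 ]))]
shift [ 0.2261 -1.3159 -0.2006] dist 0.405
```

View pics/w1.png

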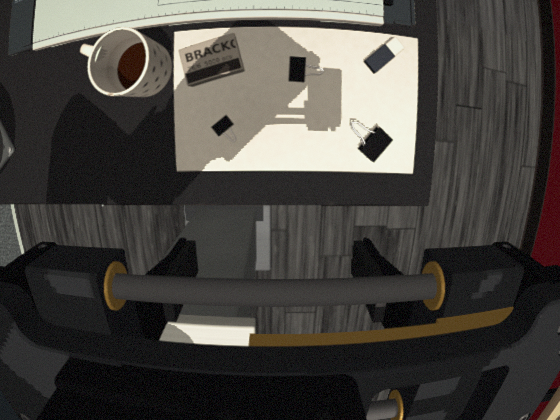

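The small clip is at (124,222) with its handles towards the lower right. The staple box is at (60,211) and the mug at (62,125). Next is the carousel.

```bash
python3 -m handwheel '[[0,-1,-0.2,0],[0,-1,-0.2,0],[0,-1,-0.2,0],[0,-1,-0.2,0],[0,-1,-0.2,0],[0,-1,-0.2,0],[0,-1,-0.2,0],[0,-1,-0.2,0]]' 35 | head -2
python3 -m handwheel '[[0,-0.45,0,0],[0,-0.45,0,0],[0,-0.45,0,0],[0,-0.45,0,0],[0,-0.45,0,0]]' | head -2
cat > look.py <<'E'
from h import *
import pickle,sys
o=robot.get_obs();c=snap('wrist',sys.argv[1]+'.png');res={}
for l in ['dial_grip','cover_face','compartment','drum']:
    L=vision.outline_of('wrist',l)
    if L:
        res[l]=L[0];print(l,[(np.round(d['point']).tolist(),round(d['conf'],2)) for d in L[:3]])
pickle.dump((o,c,res),open(sys.argv[1]+'.pkl','wb'))
E
python3 look.py w2
python3 -m handwheel '[[0,-0.4,0,0],[0,-0.4,0,0],[0,-0.4,0,0],[0,-0.4,0,0],[0,-0.4,0,0]]' |head -2
python3 look.py w3
python3 -c "
import cv2;a=cv2.imread('pics/w2.png')[:300];b=cv2.imread('pics/w3.png')[:300]
cv2.imwrite('pics/w23.png',cv2.vconcat([cv2.resize(a[:,:],(560,300)),b]))"
```

```text
time: 3.37
position: [0.4105, 0.1101, 0.3411]
time: 3.78
position: [0.4108, 0.2435, 0.3397]
dial_grip [([117.0, 200.0], 0.6)]
cover_face [([120.0, 203.0], 0.95)]
compartment [([114.0, 205.0], 0.63)]
drum [([113.0, 201.0], 0.81)]
time: 4.45
position: [0.4109, 0.3618, 0.3397]
dial_grip [([115.0, 293.0], 0.93)]
cover_face [([114.0, 293.0], 0.81)]
compartment [([112.0, 294.0], 0.73)]
drum [([114.0, 292.0], 0.71)]
```

View pics/w23.png

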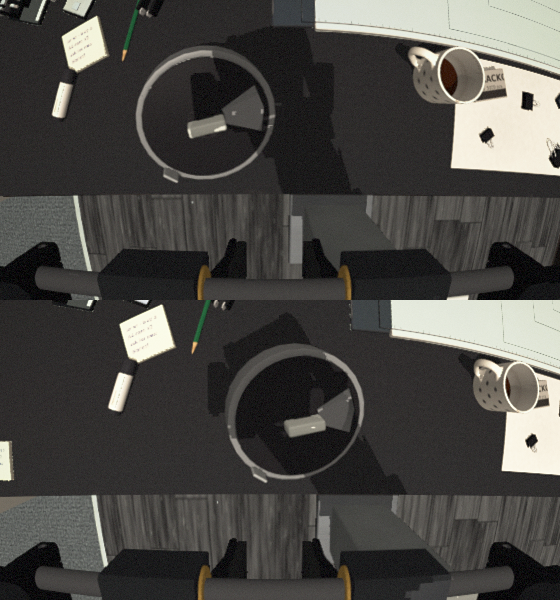

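The ring is the drum rim and shows in both views. The tab is at (171,174) in w2 and (176,260) in w3. The bar is at (127,207) and (126,305), and the opening points right in both. I'll fit the face circle, then zoom in.

```bash
cat > fit.py <<'E'
from h import *
import pickle,sys
from scipy.optimize import least_squares
def wproj(o,c,P):
    W=np.eye(4);W[:3,:3]=R.from_quat(o['tool_rot']).as_matrix();W[:3,3]=o['position'];T=np.linalg.inv(W@c['hand_eye'])
    q=P@T[:3,:3].T+T[:3,3];n=np.linalg.norm(q[:,:2],axis=1);t=np.arctan2(n,q[:,2]);K=c['K']
    return np.c_[K[0,2]+K[0,0]*t*q[:,0]/n,K[1,2]+K[1,1]*t*q[:,1]/n]
def frame(yaw): # stand frame -> face axes u(lateral) v(uphill) n ; stand x at yaw
    Z=R.from_euler('z',yaw).as_matrix();a=np.radians(25)
    return Z@np.array([[0,np.cos(a),-np.sin(a)],[-1,0,0],[0,np.sin(a),np.cos(a)]]).T.T
# columns: u=-y_stand, v=uphill, n
V=[pickle.load(open(f+'.pkl','rb')) for f in ('w2','w3')]
if __name__=='__main__':
    hs=[]
    for o,c,r in V:
        m=r['cover_face']['mask'].astype(np.uint8)
        pts=np.vstack(cv2.findContours(m,0,2)[0]);h=cv2.convexHull(pts)[:,0].astype(float);hs.append(h);print(m.sum(),h.min(0),h.max(0))
    t=np.linspace(0,2*np.pi,180,endpoint=False)
    def res(x):
        F=frame(x[3]);P=x[:3]+.081*(np.outer(np.cos(t),F[:,0])+np.outer(np.sin(t),F[:,1]));out=[]
        for (o,c,r),h in zip(V,hs):
            q=wproj(o,c,P).astype(np.float32).reshape(-1,1,2)
            out+=[cv2.pointPolygonTest(q,tuple(map(float,p)),True) for p in h]
        return np.array(out)
    s=least_squares(res,[.475,.335,.09,0],loss='soft_l1',diff_step=1e-4,x_scale=[.01,.01,.01,.1])
    print(s.x.round(4),np.abs(res(s.x)).mean(),np.abs(res(s.x)).max())
    x=s.x;F=frame(x[3]);np.save('fit.npy',x);ims=[]
    for (o,c,r),f in zip(V,('w2','w3')):
        im=cv2.imread(f'pics/{f}.png');q=wproj(o,c,x[:3]+.081*(np.outer(np.cos(t),F[:,0])+np.outer(np.sin(t),F[:,1])))
        a=r['cover_face']['point'];y0,x0=int(a[0])-75,int(a[1])-75
        for L in q: im[int(round(L[1])),int(round(L[0]))]=(0,0,255)
        d=im[y0:y0+150,x0:x0+150];print(f,y0,x0);ims.append(cv2.resize(d,(400,400),interpolation=cv2.INTER_CUBIC))
    cv2.imwrite('pics/z23.png',cv2.hconcat(ims))
E
python3 fit.py
```

```text
10498 [142.  57.] [268. 174.]
10684 [235.  55.] [359. 174.]
[0.478  0.3293 0.089  0.5558] 0.4179245517306017 1.4418814117488654
w2 44 128
w3 39 217
```

View pics/z23.png

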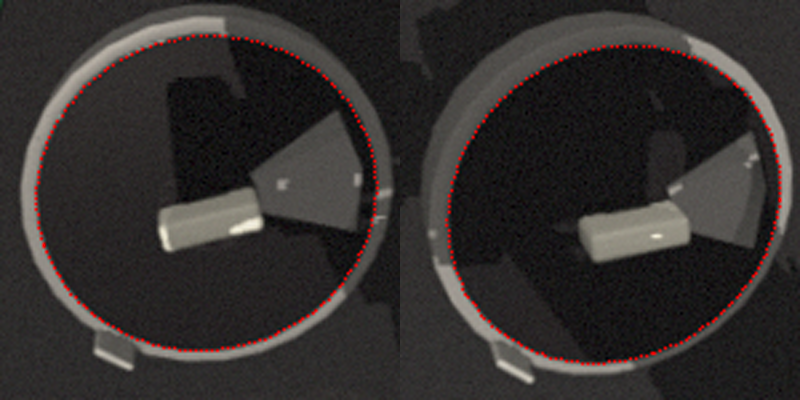

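```bash
cat > ang.py <<'E'
from fit import *
x=np.load('fit.npy');F=frame(x[3])
def onface(o,c,uv,h):
    a,d=ray(c,(uv[1],uv[0]),o);n=F[:,2];p=a+d*((x[:3]+h*n-a)@n)/(d@n);q=F.T@(p-x[:3]);return q[0]*1e3,q[1]*1e3,np.degrees(np.arctan2(q[1],q[0])),np.hypot(*q[:2])*1e3
Z={0:(44,128),1:(39,217)}
pts={0:dict(tabL=(95,352),tabR=(132,368),o1=(335,112),o2=(357,230)),1:dict(tabL=(98,365),tabR=(132,380),o1=(351,131),o2=(353,247))}
for i,d in pts.items():
    o,c,_=V[i]
    for k,(u,v) in d.items():
        p=(Z[i][1]+u/2.6667,Z[i][0]+v/2.6667);print(i,k,np.round(onface(o,c,p,.017 if 'tab' in k else 0),1))
    for h in(.028,):
      m=V[i][2]['dial_grip']['mask'];rc=np.argwhere(m);box=cv2.minAreaRect(rc[:,::-1].astype(np.float32));bp=cv2.boxPoints(box)
      print('grip mask',m.sum(),[np.round(onface(o,c,b,.02),0)[:2].tolist() for b in bp])
rs=[ray(V[i][1],(Z[i][0]+v/2.6667,Z[i][1]+u/2.6667),V[i][0]) for i,(u,v) in ((0,(113,361)),(1,(115,372)))]
p,e=tri(rs);print('tab',p,e,F.T@(p-x[:3]))
E
python3 ang.py
```

```text
0 tabL [ -85.8  -23.7 -164.5   89. ]
0 tabR [ -77.3  -42.6 -151.2   88.2]
0 o1 [73.6  3.4  2.6 73.7]
0 o2 [ 51.5 -55.  -46.9  75.3]
grip mask 10790 [[-8.0, 113.0], [106.0, 32.0], [26.0, -107.0], [-106.0, -3.0]]
1 tabL [ -86.1  -24.8 -163.9   89.5]
1 tabR [ -77.3  -42.3 -151.3   88.2]
1 o1 [73.1  3.5  2.8 73.2]
1 o2 [ 50.1 -54.  -47.2  73.6]
grip mask 10738 [[-25.0, 116.0], [97.0, 44.0], [35.0, -111.0], [-103.0, -6.0]]
tab [0.40335396 0.37892957 0.09151802] [np.float64(0.0001931452044851354), np.float64(0.00019314520448514288)] [-0.08153179 -0.03275245  0.01799736]
```

```bash
cat > plan.py <<'E'
from fit import *
x=np.load('fit.npy');F=frame(x[3]);o=robot.get_obs();print(o['time'],'q',o['q'].round(3) if hasattr(o['q'],'round') else o['q'],o['position'])
M=R.from_quat(o['tool_rot']).as_matrix();print('az',np.degrees(np.arctan2(M[1,0],M[0,0])))
for a in (-22.2,-90,-157.8):
    a=np.radians(a);b=F@[np.cos(a),np.sin(a),0];h=b-b[2]/F[2,2]*F[:,2];print('h az',np.degrees(np.arctan2(h[1],h[0])))
g=x[:3]+.018*F[:,2];print('grip',g,'n',F[:,2],'u',F[:,0],'v',F[:,1])
t=[g[0],g[1],x[2]+.020];print(t);rows(t);rows([t[0],t[1],.2])
a=np.radians(-157.8);print('compartment',x[:3]+F@[.05*np.cos(a),.05*np.sin(a),0])
E
python3 plan.py
```

```text
4.7 q [ 0.516  0.307  1.484 -0.     1.351  2.089] [0.41087739 0.36028615 0.34016498]
az -0.16614975311722735
h az -82.39497748733025
h az -148.15388338713126
h az 146.08721071306772
grip [0.47158787 0.32533267 0.1053622 ] n [-0.35900081 -0.22299017  0.90630779] u [ 0.52763969 -0.84946828  0.        ] v [0.76987972 0.47820396 0.42261826]
[np.float64(0.4715878675957969), np.float64(0.3253326658764038), np.float64(0.1090486561512416)]
shift [0.2028 0.1156 0.7704] dist 0.242
shift [0.2028 0.1157 0.4672] dist 0.157
compartment [0.43907898 0.35963713 0.08106454]
```

```bash
python3 -m handwheel '[[0.203,0.116,0.467,-0.271],[0.203,0.116,0.467,-0.271],[0.203,0.116,0.467,-0.271],[0.203,0.116,0.467,-0.271],[0.203,0.116,0.467,-0.271],[0.203,0.116,0.467,-0.271],[0.203,0.116,0.467,-0.271],[0.203,0.116,0.467,-0.271],[0.203,0.116,0.467,-0.271],[0.203,0.116,0.467,-0.271],[0.203,0.116,0.467,-0.271],[0.203,0.116,0.467,-0.271],[0.203,0.116,0.467,-0.271],[0.203,0.116,0.467,-0.271],[0.203,0.116,0.467,-0.271]]' 36 10
python3 -m handwheel '[[0,0,0.2,0],[0,0,0.2,0],[0,0,0.25,0],[0,0,0.293,0],[0,0,0.293,0],[0,0,0.293,0]]'
python3 plan.py | head -2
```

```text
time: 5.95
position: [0.4718, 0.326, 0.2003]
tool_rot: [0.659, 0.752, 0.0, 0.0]
ft_force: [-0.3, -1.2, 0.4]
grip_width: 0.0311
grip_force: 0.0
time: 6.45
position: [0.4716, 0.3264, 0.1119]
tool_rot: [0.66, 0.751, -0.001, -0.0]
ft_force: [-0.1, 0.4, 0.1]
grip_width: 0.0313
grip_force: 0.0
6.45 q [ 0.411  0.621  1.665 -0.     0.857  0.282] [0.47158577 0.32641888 0.11194067]
az 97.38898683441565
```

```bash
python3 -m handwheel '[[0,0,0,0],[0,0,0,0],[0,0,0,0],[0,0,0,0]]' 0 10
python3 -m handwheel '[[0,0,0,0.015],[0,0,0,0.03],[0,0,0,0.045],[0,0,0,0.06]]'
```

```text
time: 6.78
position: [0.4706, 0.3269, 0.1128]
tool_rot: [0.659, 0.752, -0.0, -0.0]
ft_force: [-2.6, -0.1, 3.7]
grip_width: 0.0172
grip_force: 9.4
time: 7.12
position: [0.4711, 0.3268, 0.1133]
tool_rot: [0.79, 0.614, -0.0, 0.0]
ft_force: [-3.2, -2.2, 8.2]
grip_width: 0.0165
grip_force: 9.8
```

```bash
python3 -m handwheel '[[0,0,0,0.02],[0,0,0,0.04],[0,0,0,0.06],[0,0,0,0.08],[0,0,0,0.1],[0,0,0,0.12],[0,0,0,0.14],[0,0,0,0.16],[0,0,0,0.18],[0,0,0,0.2],[0,0,0,0.22],[0,0,0,0.24],[0,0,0,0.26],[0,0,0,0.28],[0,0,0,0.295],[0,0,0,0.305],[0,0,0,0.305],[0,0,0,0.305]]'
python3 plan.py|head -2
python3 -m handwheel '[[0,0,0,0],[0,0,0,0]]' 36 10 | head -2
python3 -m handwheel '[[0,0,-0.2,0],[0,0,-0.4,0],[0.1,0,-0.75,0],[0,0,-0.75,0],[0,0,-0.75,0],[0,0,-0.75,0],[0,0,-0.75,0],[0,0,-0.75,0]]' |head -2
python3 look.py w4;python3 - <<'E'
import cv2
a=cv2.imread('pics/w4.png');cv2.imwrite('pics/w4b.png',cv2.resize(a[:260],None,fx=1.4,fy=1.4))
E
```

```text
time: 8.62
position: [0.4716, 0.3248, 0.1123]
tool_rot: [0.957, -0.291, 0.001, 0.002]
ft_force: [0.6, -6.8, 0.1]
grip_width: 0.0177
grip_force: 10.2
8.6167 q [ 0.41   0.62   1.666 -0.005  0.857  2.574] [0.47158542 0.32476478 0.11225025]
az -33.788496999218204
time: 8.78
position: [0.4718, 0.3269, 0.1124]
time: 9.45
position: [0.4718, 0.3277, 0.3387]
dial_grip [([163.0, 264.0], 0.95), ([28.0, 491.0], 0.26)]
cover_face [([161.0, 269.0], 0.81)]
compartment [([163.0, 264.0], 0.63)]
drum [([164.0, 261.0], 0.72)]
```

View pics/w4b.png

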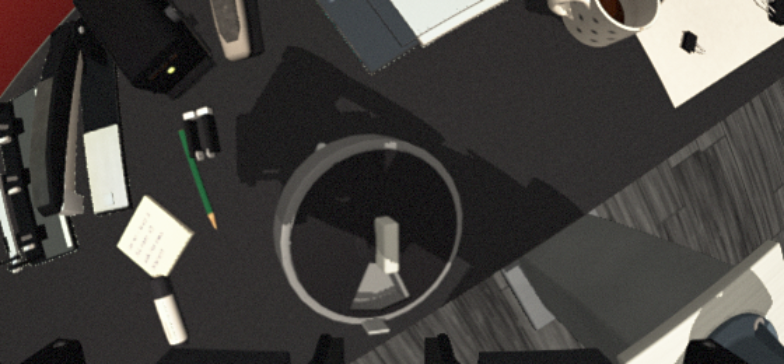

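The opening, with corners at about (305,352) and (297,410) in the 1.4x view, now points at the tab at (327,376). I'll compute the residual angle.

Run:
```python
import pickle
import ang
from ang import *
o,c,_=pickle.load(open('w4.pkl','rb'))
for k,uv,h in(('tabL',(363,331),.017),('tabR',(388,329),.017),('o1',(352,307),0),('o2',(410,297),0)):
    print('##',k,np.round(onface(o,c,(uv[0]/1.4,uv[1]/1.4),h),1))
m=cv2.imread('pics/w4.png')[185:250,235:310];cv2.imwrite('pics/z4.png',cv2.resize(m,None,fx=8,fy=8,interpolation=cv2.INTER_CUBIC))
```

```text
0 tabL [ -85.8  -23.7 -164.5   89. ]
0 tabR [ -77.3  -42.6 -151.2   88.2]
0 o1 [73.6  3.4  2.6 73.7]
0 o2 [ 51.5 -55.  -46.9  75.3]
grip mask 10790 [[-8.0, 113.0], [106.0, 32.0], [26.0, -107.0], [-106.0, -3.0]]
1 tabL [ -86.1  -24.8 -163.9   89.5]
1 tabR [ -77.3  -42.3 -151.3   88.2]
1 o1 [73.1  3.5  2.8 73.2]
1 o2 [ 50.1 -54.  -47.2  73.6]
grip mask 10738 [[-25.0, 116.0], [97.0, 44.0], [35.0, -111.0], [-103.0, -6.0]]
tab [0.40335396 0.37892957 0.09151802] [np.float64(0.0001931452044851354), np.float64(0.00019314520448514288)] [-0.08153179 -0.03275245  0.01799736]
## tabL [ -85.1  -16.8 -168.8   86.8]
## tabR [ -77.3  -41.4 -151.8   87.7]
## o1 [ -71.    -4.9 -176.1   71.2]
## o2 [ -45.7  -60.1 -127.3   75.5]
```

View pics/z4.png

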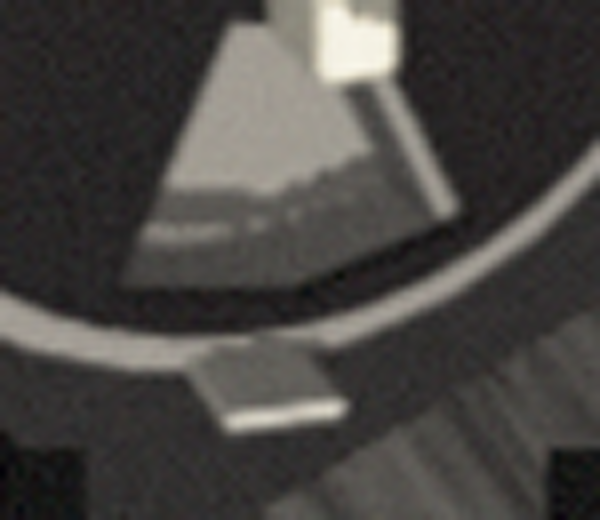

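```bash
python3 - <<'E' | grep '##'
import pickle
from ang import *
o,c,_=pickle.load(open('w4.pkl','rb'))
for k,uv,h in(('tabL',(222,427),.017),('tabR',(350,408),.017),('o1',(122,288),0),('o2',(462,212),0),('strip_in',(380,85),0),('edge_mid_left',(180,160),0),('tabbaseL',(185,368),0)):
    print('##',k,np.round(onface(o,c,(235+uv[0]/8,185+uv[1]/8),h),1))
o=robot.get_obs();M=R.from_quat(o['tool_rot']).as_matrix();print('##az',np.degrees(np.arctan2(M[1,0],M[0,0])))
E
```

```text
## tabL [ -86.8  -23.  -165.2   89.8]
## tabR [ -78.2  -44.5 -150.4   90. ]
## o1 [ -73.8   -4.3 -176.6   73.9]
## o2 [ -44.8  -59.4 -127.    74.4]
## strip_in [ -27.4  -33.  -129.8   42.9]
## edge_mid_left [ -49.6   -4.3 -175.    49.7]
## tabbaseL [ -85.3  -21.9 -165.6   88.1]
##az -33.880169215759864
```

Opening is 6° short, so I'll re-grip and turn a bit further.

```bash
python3 -m handwheel '[[0,0,0.75,0],[0,0,0.75,0],[0,0,0.75,0],[0,0,0.75,0],[0,0,0.75,0],[0,0,0.75,0],[0,0,0.75,0],[0,0,0.75,0]]' |head -2
python3 -m handwheel '[[0,0,0,0],[0,0,0,0],[0,0,0,0],[0,0,0,0.011],[0,0,0,0.022],[0,0,0,0.022],[0,0,0,0.022],[0,0,0,0.022]]' 0 15
python3 -m handwheel '[[0,0,0,0],[0,0,0,0]]' 36 10 | head -2
python3 -m handwheel '[[0,0,-0.2,0],[0,0,-0.4,0],[0,0,-0.75,0],[0,0,-0.75,0],[0,0,-0.75,0],[0,0,-0.75,0],[0,0,-0.75,0],[0,0,-0.75,0]]' |head -2
python3 look.py w5;python3 - <<'E'
import cv2
a=cv2.imread('pics/w5.png')[180:260,220:320];cv2.imwrite('pics/z5.png',cv2.resize(a,None,fx=7,fy=7,interpolation=cv2.INTER_CUBIC))
E
```

```text
time: 10.37
position: [0.4707, 0.3267, 0.1099]
time: 11.03
position: [0.4703, 0.3257, 0.1119]
tool_rot: [0.935, -0.356, -0.001, 0.002]
ft_force: [-0.8, -6.2, -0.4]
grip_width: 0.0173
grip_force: 14.7
time: 11.2
position: [0.4718, 0.3275, 0.1124]
time: 11.87
position: [0.4722, 0.328, 0.3388]
dial_grip [([162.0, 268.0], 0.62)]
cover_face [([162.0, 266.0], 0.78)]
compartment [([163.0, 261.0], 0.75), ([164.0, 264.0], 0.31)]
drum [([166.0, 262.0], 0.92)]
```

View pics/z5.png

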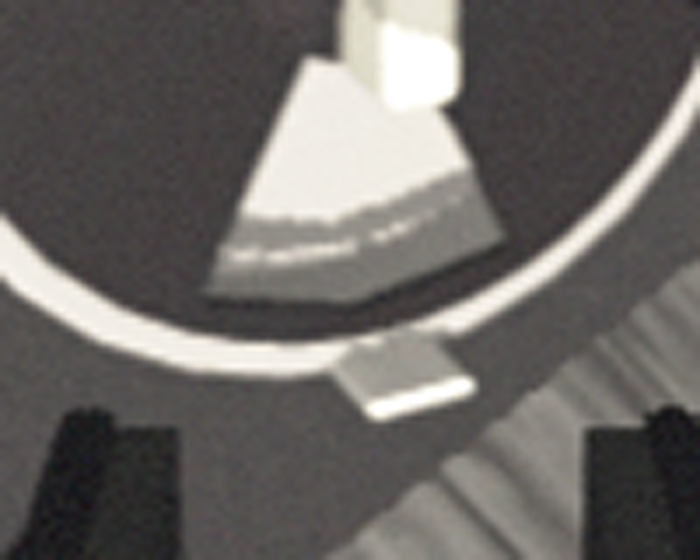

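Opening corners at about (292,205) and (240,505) of the crop straddle the tab at (395,420), and no compartment wall shows in it. I'll check the number and plan the move to the clip.

```bash
python3 - <<'E' | grep -v '^[01tg]'
import pickle
from ang import *
o,c,_=pickle.load(open('w5.pkl','rb'))
for k,uv,h in(('o1',(205,294),0),('o2',(506,241),0),('tabL',(372,418),.017),('tabR',(476,385),.017)):
    print('##',k,np.round(onface(o,c,(220+uv[0]/7,180+uv[1]/7),h),1))
M=R.from_quat(o['tool_rot']).as_matrix();print('##az',np.degrees(np.arctan2(M[1,0],M[0,0])))
rows([.428,-.162,.2],robot.get_obs())
E
```

```text
## o1 [-72.9   8.5 173.4  73.4]
## o2 [ -54.5  -51.7 -136.5   75.1]
## tabL [ -87.4  -24.3 -164.5   90.7]
## tabR [ -78.5  -44.4 -150.5   90.2]
##az -41.7438158131728
shift [0.9803 1.3082 0.4527] dist 0.509
```

```bash
python3 -m handwheel '[[0.75,1,0.2,0],[0.75,1,0.2,0],[0.75,1,0.2,0],[0.75,1,0.2,0],[0.75,1,0.2,0],[0.75,1,0.2,0],[0.75,1,0.2,0],[0.75,1,0.2,0],[0.75,1,0.2,0],[0.75,1,0.2,0]]' 50 |head -2
python3 -m handwheel '[[0.23,0.308,0.253,-0.235],[0.23,0.308,0.253,-0.235],[0.23,0.308,0.253,-0.235],[0.23,0.308,0.253,-0.235],[0.23,0.308,0.253,-0.235],[0.23,0.308,0.253,-0.235],[0.23,0.308,0.253,-0.235],[0.23,0.308,0.253,-0.235],[0.23,0.308,0.253,-0.235],[0.23,0.308,0.253,-0.235],[0.23,0.308,0.253,-0.235],[0.23,0.308,0.253,-0.235],[0.23,0.308,0.253,-0.235]]' |head -3
python3 - <<'E'
from h import *
import pickle
o=robot.get_obs();c=snap('wrist','w6.png');p1=pickle.load(open('w2.pkl','rb'))
L=vision.outline_of('wrist','clip_small');M=vision.look_for('wrist','clip_small_center')
print([(d['point'],d['conf']) for d in L[:2]],[(d['point'],d['conf']) for d in M[:2]])
pickle.dump((o,c,L),open('w6.pkl','wb'))
r,q=map(int,L[0]['point']);print(r,q,atz(ray(c,M[0]['point'],o),.008))
y0=max(r-40,0);x0=q-50;a=cv2.imread('pics/w6.png')[y0:y0+80,x0:x0+100];print('crop',y0,x0);cv2.imwrite('pics/z6.png',cv2.resize(a,None,fx=7,fy=7,interpolation=cv2.INTER_CUBIC))
E
```

```text
time: 12.95
position: [0.4385, -0.0521, 0.2753]
time: 14.03
position: [0.4289, -0.1606, 0.2004]
tool_rot: [0.931, 0.366, -0.0, -0.001]
[([130.6, 276.5], 0.97)] [([134.9, 276.0], 0.57)]
130 276 [ 0.46794585 -0.12623997  0.008     ]
crop 90 226
```

View pics/z6.png

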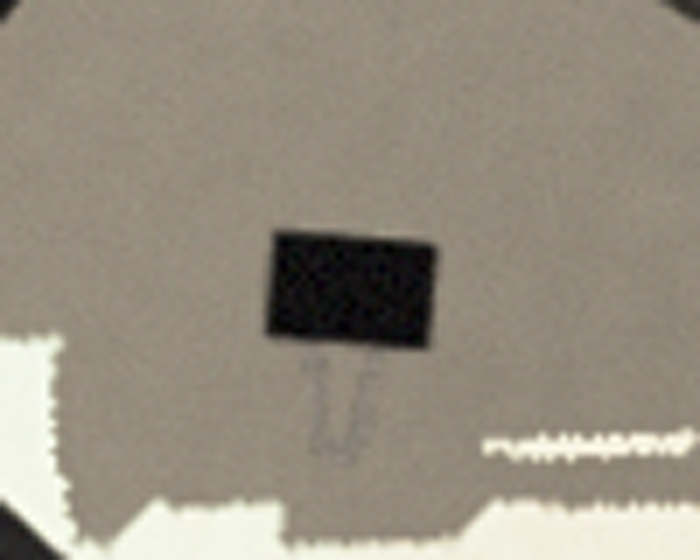

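The body's corners in the crop are (274,232), (437,243), (430,348) and (266,336), with the handles pointing down.

Run:
```python
from h import *
import pickle
o,c,L=pickle.load(open('w6.pkl','rb'))
f=lambda u,v:(90+v/7,226+u/7)
P=[atz(ray(c,f(*p),o),.011) for p in((274,232),(437,243),(430,348),(266,336))]
print(np.round(P,4)[:,:2],'sizes',np.linalg.norm(P[0]-P[1]),np.linalg.norm(P[1]-P[2]))
d=(P[0]+P[1]-P[2]-P[3]);az=np.degrees(np.arctan2(d[1],d[0]));ctr=np.mean(P,0);print('ctr',ctr,'az',az)
a=cv2.imread('pics/w1.png');g=cv2.cvtColor(a,6)[110:140,208:236];m=np.argwhere(g<50);rc=m.mean(0)+[110,208];print(len(m),rc)
o1=dict(position=np.array([.411,-.1911,.2806]),tool_rot=[1,.002,0,0])
print('tri',tri([ray(c,f(352,290),o),ray(c,rc,o1)]))
M=R.from_quat(o['tool_rot']).as_matrix();t=np.degrees(np.arctan2(M[1,0],M[0,0]));print('tool az',t,'turn',(t-az)/360)
o=robot.get_obs();rows([ctr[0],ctr[1],.10]);rows([ctr[0],ctr[1],.013])
```

```text
[[ 0.4695 -0.1092]
 [ 0.4849 -0.1282]
 [ 0.4726 -0.1384]
 [ 0.4571 -0.1191]] sizes 0.024462227070528815 0.015978706137800634
ctr [ 0.47102401 -0.12372172  0.011     ] az 38.94697835099348
210 [125.19047619 222.06190476]
tri (array([ 0.47102924, -0.12356588,  0.01580902]), [np.float64(0.00018050944514657065), np.float64(0.00018050944514647993)])
tool az 42.96240879701058 turn 0.011153973461158609
shift [0.187  0.0037 0.3357] dist 0.115
shift [0.187  0.004  0.6257] dist 0.196
```

```bash
python3 -m handwheel '[[0.187,0.004,0.3,0.011],[0.187,0.004,0.3,0.011],[0.187,0.004,0.4,0.011],[0.187,0.004,0.5,0.011],[0.187,0.004,0.58,0.011],[0.187,0.004,0.626,0.011],[0.187,0.004,0.626,0.011],[0.187,0.004,0.626,0.011]]'
python3 -m handwheel '[[0,0,0,0],[0,0,0,0],[0,0,0,0],[0,0,0,0]]' 0 10
python3 -m handwheel '[[0,0,-0.1,0],[0,0,-0.3,0],[0,0,-0.6,0],[0,0,-0.6,0],[0,0,-0.6,0],[0,0,-0.6,0],[0,0,-0.6,0]]'
python3 - <<'E'
from h import *
o=robot.get_obs();F=0
import fit
x=np.load('fit.npy');F=fit.frame(x[3]);a=np.radians(-158.8)
p=x[:3]+F@[.057*np.cos(a),.057*np.sin(a),0];r=F@[np.cos(a),np.sin(a),0];print('drop pt',p,'az',np.degrees(np.arctan2(r[1],r[0])))
M=R.from_quat(o['tool_rot']).as_matrix();t=np.degrees(np.arctan2(M[1,0],M[0,0]));print('tool az',t)
rows([p[0],p[1],.22],o);rows([p[0],p[1],p[2]+.024],o)
E
```

```text
time: 14.85
position: [0.4711, -0.1239, 0.0127]
tool_rot: [0.943, 0.332, -0.0, -0.0]
ft_force: [-0.7, -0.2, -0.0]
grip_width: 0.0434
grip_force: 0.0
time: 15.18
position: [0.4712, -0.1243, 0.0135]
tool_rot: [0.943, 0.332, 0.0, 0.0]
ft_force: [0.1, -0.5, -0.6]
grip_width: 0.0246
grip_force: 10.1
time: 15.77
position: [0.4719, -0.1246, 0.195]
tool_rot: [0.943, 0.332, 0.002, 0.002]
ft_force: [-0.5, 0.5, 0.0]
grip_width: 0.0249
grip_force: 10.0
drop pt [0.43414059 0.36463229 0.08033739] az 141.21440611433533
tool az 38.82984745592865
shift [ 0.9247 -1.3489 -0.0871] dist 0.491
shift [ 0.924  -1.3504  0.2984] dist 0.499
```

```bash
python3 -m handwheel '[[0.7,-1,-0.1,0],[0.7,-1,-0.1,0],[0.7,-1,-0.1,0],[0.7,-1,-0.1,0],[0.7,-1,-0.1,0],[0.7,-1,-0.1,0],[0.7,-1,-0.1,0],[0.7,-1,-0.1,0],[0.7,-1,-0.1,0],[0.7,-1,-0.1,0]]' |head -2
python3 -m handwheel '[[0.225,-0.349,0.013,-0.284],[0.225,-0.349,0.013,-0.284],[0.225,-0.349,0.013,-0.284],[0.225,-0.349,0.013,-0.284],[0.225,-0.349,0.013,-0.284],[0.225,-0.349,0.013,-0.284],[0.225,-0.349,0.013,-0.284],[0.225,-0.349,0.013,-0.284],[0.225,-0.349,0.013,-0.284],[0.225,-0.349,0.013,-0.284],[0.225,-0.349,0.013,-0.284],[0.225,-0.349,0.013,-0.284],[0.225,-0.349,0.013,-0.284],[0.225,-0.349,0.013,-0.284],[0.225,-0.349,0.013,-0.284],[0.225,-0.349,0.013,-0.284],[0.225,-0.349,0.013,-0.284]]'
python3 - <<'E'
from h import *
rows([.4341,.3646,.1045]);o=robot.get_obs();M=R.from_quat(o['tool_rot']).as_matrix();print(np.degrees(np.arctan2(M[1,0],M[0,0])))
E
```

```text
time: 16.6
position: [0.4449, 0.2464, 0.2219]
time: 18.02
position: [0.4328, 0.364, 0.2176]
tool_rot: [0.334, 0.943, -0.001, -0.001]
ft_force: [0.0, -0.4, -0.4]
grip_width: 0.0246
grip_force: 10.0
shift [-0.0026  0.0057  0.3771] dist 0.113
140.97406739733307
```

```bash
python3 -m handwheel '[[-0.003,0.005,0.15,0],[-0.003,0.005,0.25,0],[-0.003,0.005,0.32,0],[-0.003,0.005,0.36,0],[-0.003,0.005,0.377,0],[-0.003,0.005,0.377,0],[-0.003,0.005,0.377,0]]'
python3 -m handwheel '[[0,0,0,0],[0,0,0,0],[0,0,0,0],[0,0,0,0]]' 42 10
python3 -m handwheel '[[0,0,-0.1,0],[0,0,-0.3,0],[-0.25,0,-0.65,0],[-0.25,0,-0.65,0],[-0.25,0,-0.65,0],[-0.25,0,-0.65,0],[-0.25,0,-0.65,0],[-0.25,0,-0.65,0]]'
python3 look.py w7
python3 - <<'E'
import fit
from fit import *
import pickle
o,c,_=pickle.load(open('w7.pkl','rb'));x=np.load('fit.npy');F=frame(x[3]);a=np.radians(-158)
q=wproj(o,c,np.array([x[:3]+F@[.05*np.cos(a),.05*np.sin(a),0]]))[0];print(q)
x0,y0=[int(max(0,v)) for v in (q[0]-50,q[1]-40)];print(x0,y0)
cv2.imwrite('pics/z7.png',cv2.resize(cv2.imread('pics/w7.png')[y0:y0+80,x0:x0+100],None,fx=7,fy=7,interpolation=cv2.INTER_CUBIC))
E
```

```text
time: 18.6
position: [0.4353, 0.3656, 0.1063]
tool_rot: [0.333, 0.943, -0.0, -0.0]
ft_force: [-0.0, 0.2, -0.7]
grip_width: 0.0246
grip_force: 10.0
time: 18.93
position: [0.4355, 0.3659, 0.1072]
tool_rot: [0.333, 0.943, 0.001, 0.001]
ft_force: [0.7, 0.5, -0.1]
grip_width: 0.0359
grip_force: 0.0
time: 19.6
position: [0.4938, 0.3184, 0.3024]
tool_rot: [0.334, 0.943, 0.001, 0.001]
ft_force: [-0.6, -0.1, -1.2]
grip_width: 0.0366
grip_force: 0.0
dial_grip [([169.0, 280.0], 0.94)]
cover_face [([167.0, 284.0], 0.78)]
compartment [([161.0, 287.0], 0.73)]
drum [([163.0, 283.0], 0.74)]
[272.25219824 119.71778482]
222 79
```

View pics/z7.png

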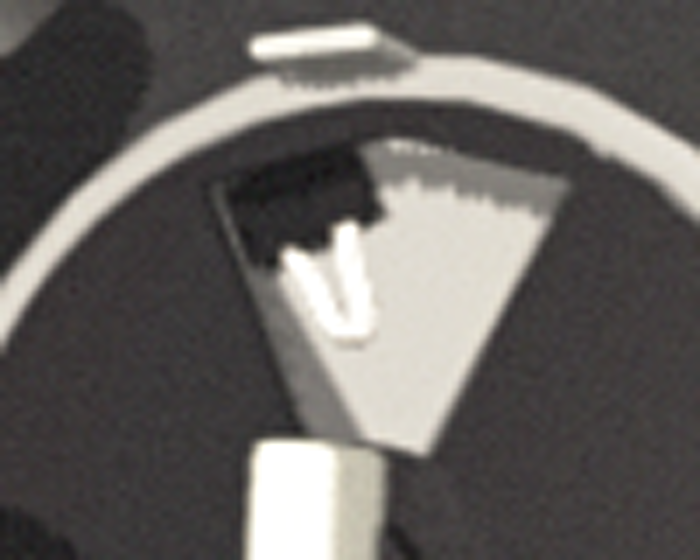

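The clip lies flat inside the compartment, at about (200,300) in the crop. Now I'll grip the bar and turn the cover.

Run:
```python
from h import *
rows([.4716,.3258,.112])
```

```text
shift [ 0.066  -0.0215  0.6249] dist 0.189
```

```bash
python3 -m handwheel '[[0.066,-0.021,0.1,0],[0.066,-0.021,0.25,0],[0.066,-0.021,0.4,0],[0.066,-0.021,0.5,0],[0.066,-0.021,0.58,0],[0.066,-0.021,0.625,0],[0.066,-0.021,0.625,0],[0.066,-0.021,0.625,0]]' 36 10
python3 -m handwheel '[[0,0,0,0],[0,0,0,0],[0,0,0,0],[0,0,0,0.015],[0,0,0,0.03],[0,0,0,0.05],[0,0,0,0.07],[0,0,0,0.09],[0,0,0,0.11],[0,0,0,0.13],[0,0,0,0.15],[0,0,0,0.17],[0,0,0,0.19],[0,0,0,0.2],[0,0,0,0.21],[0,0,0,0.21],[0,0,0,0.21]]' 0 12
```

```text
time: 20.52
position: [0.4728, 0.326, 0.1124]
tool_rot: [0.333, 0.943, -0.001, -0.001]
ft_force: [-0.3, 0.6, -0.8]
grip_width: 0.0314
grip_force: 0.0
time: 21.93
position: [0.4704, 0.3242, 0.115]
tool_rot: [0.841, 0.541, -0.004, -0.0]
ft_force: [-6.2, -4.6, 7.3]
grip_width: 0.015
grip_force: 11.8
```

```bash
python3 -m handwheel '[[0,0,0,0],[0,0,0,0],[0,0,0,0]]' 36 10 | head -2
python3 -m handwheel '[[0,0,-0.2,0],[0,0,-0.4,0],[0,0,-0.7,0],[0,0,-0.7,0],[0,0,-0.7,0],[0,0,-0.7,0],[0,0,-0.7,0],[0,0,-0.7,0],[0,0,-0.7,0]]'
python3 look.py w8; python3 -c "
import cv2
cv2.imwrite('pics/z8.png',cv2.resize(cv2.imread('pics/w8.png')[70:260,170:400],None,fx=3,fy=3,interpolation=cv2.INTER_CUBIC))"
```

```text
time: 22.18
position: [0.4749, 0.3265, 0.1148]
time: 22.93
position: [0.4732, 0.3256, 0.3221]
tool_rot: [0.841, 0.541, -0.002, -0.0]
ft_force: [-0.7, 0.4, -0.5]
grip_width: 0.0316
grip_force: 0.0
dial_grip [([170.0, 282.0], 0.83)]
cover_face [([170.0, 287.0], 0.64)]
compartment [([158.0, 283.0], 0.61)]
drum [([159.0, 283.0], 0.91)]
```

View pics/z8.png

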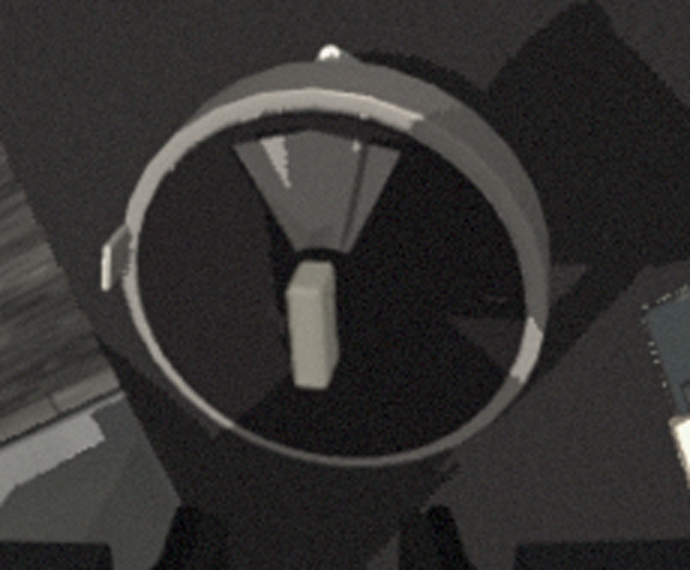

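The opening points up at about (190,318), roughly 80° from the tab at (265,110), so the compartment is covered.

```bash
python3 -c "
from rig import job
print(job.hand_in())"
```

```text
the job is handed in; nothing more can be done
None
```

The smallest clip is in the tabbed compartment, the cover is turned about 80° away so that compartment is covered, and the job is handed in at about 23 s; I did not touch the other items, and the hand-in gave no verdict.

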